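# Feel which soap-base jars are still full and slide them home against the guard rail

## Robot

A 6-joint arm with a two-finger parallel gripper is mounted at the origin on the work surface. World frame = base frame: x ahead of the robot, y to its left, z up, the work surface at z = 0. Lengths are in mm, angles in rad, forces in N, time in s.
With the tool pointing down it reaches from about 350 to 975 mm from the base axis. Payload 7.1 kg.
Tool frame: the origin (TCP) lies on the mounting face of the last link; the fingertips stand 182 mm ahead of it and the grasp point (between the pads) lies 163 mm ahead of it (ctrl.tcp_to_tips is the distance from the TCP to the fingertips, in mm); z points along the fingers, y is the direction in which the jaws open and shut (so a half turn about z gives the same grasp; the last joint's range is limited). The gripper opens to 88 mm and grips with 3 to 60 N. Pads are 20 mm wide; open, the fingers measure 115 mm over their backs; the gripper's body (75 mm by 178 mm) begins 61 mm behind the grasp point.
Start: joints at [-1.186, 0.423, 1.63, -0, 1.089, -0.019], TCP at [245.588, -574.711, 404.675] pointing down, gripper open.
Joint ranges: [-3, 3], [-0.9, 2.11], [0.09, 2.58], [-1.31, 4.45], [0.11, 2.69], [-2.54, 2.54]. Speed limits (rad/s): [2.39, 2.39, 3.01, 3.14, 3.14, 3.14].

## Interface

Orientations are given as a rotation vector (axis times angle).
In Python, from workcell import ctrl gives the robot as it stands. The module is installed in compiled form; this text tells all that it offers.
- The arm moves only by the tool send_rows, never from a script. Its argument "commands" is a list of rows, each an object with "translation": the shift along the world's x, y, z normalised to -1 to 1, where 1 is 0.1 m, a list of three; "twist": the turn, a rotation vector about the world's x, y, z normalised to -1 to 1, where 1 is 0.5 rad, a list of three. A call has exactly 10 rows; each row is the pose to reach, as a shift and turn from the pose commanded when the call began; what a row does not reach only later rows make up. A row lasts 1/10 s, in which the tool goes at most 50 mm and 8.59 degrees, less where a joint would pass 70% of its speed; a pose out of reach is approached as far as the arm can. A call with a number of a shift or a turn outside -1 to 1 is refused whole. A call with a gripper value outside its range is refused whole. "grip" is the closure, from -1 (fully open) to 1 (shut), set as the call begins (left out, the last holds). The fingers move at their own pace and stop on an object; the grip force is fixed at half the most. Time passes only in rows, so rows that repeat a pose let the fingers close, or fill a call up. It gives the time, the measured TCP pose, the force and the opening at its end, in the units of the state.
- ctrl.get_obs(): the state, without advancing time (a new reading comes with each control period).
- ctrl.get_image(name): name is "scene" or "top" or "wrist"; returns a dict with "img" (384x512x3 uint8, red, green, blue), "intrinsics" (3x3 intrinsics, pixels), "cam_to_world" (4x4, takes a point from camera to world coordinates). Camera axes: x right, y down, z forward; pixel columns grow to the right and rows downward; lengths in mm; the calibration is good to about 2 mm. A picture is of the moment at which its call begins. There is no depth.
- ctrl.close_job(): hands the job in, once; it reports no verdict.
The state is a dict: "t": time; "qpos": joint angles; "qvel": joint speeds; "joint_torque": joint torques, N m; "ee_pos": TCP position; "orientation": TCP orientation; "ft_force": force on the tool from outside, world axes, zero at the start; "moment": the same for the moment, N m; "width": finger opening in mm.
Only numpy, scipy, OpenCV 4.12 (cv2) and the standard library are available. Lean on these libraries where they do the work, as an engineer would, in place of code of your own. Each camera call takes 0.05 s, during which the arm holds its last target. There are 200 camera calls.

## Task

Four identical closed jars of soap base stand on the lab bench; two are still full and two are nearly used up, and only their weight tells which. Nudge them to feel which two are heavy, and slide those two straight back until they rest against the guard rail, bringing them up to it gently; leave the two light ones standing where they are (a nudge of up to 3 or 4 cm is fine). Keep every jar upright on the bench and do not disturb the other things.

Things in the scene. Friction and masses are not known exactly. Their poses are not given: they have to be found in the camera images.
- jar_1: opaque white wide-mouth jar, ribbed screw lid, blank paper band; 110 mm across, 108 mm tall (lid 106 mm across). Number 1 of four that look alike, counted from the row's +y end. Origin: centre of its underside, z up; yaw means nothing. At random full (0.62 to 0.80 kg) or nearly used up (0.14 to 0.23 kg; a solid soap cake with a few mm of play inside). Pushed below 60 mm height it slides without tipping
- jar_2: opaque white wide-mouth jar, ribbed screw lid, blank paper band; 110 mm across, 108 mm tall (lid 106 mm across). Number 2 of four that look alike, counted from the row's +y end. Origin: centre of its underside, z up; yaw means nothing. At random full (0.62 to 0.80 kg) or nearly used up (0.14 to 0.23 kg; a solid soap cake with a few mm of play inside). Pushed below 60 mm height it slides without tipping
- jar_3: opaque white wide-mouth jar, ribbed screw lid, blank paper band; 110 mm across, 108 mm tall (lid 106 mm across). Number 3 of four that look alike, counted from the row's +y end. Origin: centre of its underside, z up; yaw means nothing. At random full (0.62 to 0.80 kg) or nearly used up (0.14 to 0.23 kg; a solid soap cake with a few mm of play inside). Pushed below 60 mm height it slides without tipping
- jar_4: opaque white wide-mouth jar, ribbed screw lid, blank paper band; 110 mm across, 108 mm tall (lid 106 mm across). Number 4 of four that look alike, counted from the row's +y end. Origin: centre of its underside, z up; yaw means nothing. At random full (0.62 to 0.80 kg) or nearly used up (0.14 to 0.23 kg; a solid soap cake with a few mm of play inside). Pushed below 60 mm height it slides without tipping
- rail: fixed bottle guard rail beyond the jars: level steel tube 12 mm thick, 640 mm long, axis 50 mm up, its stanchions bent away behind it. Origin on the bench below the tube's middle; y runs along the tube, x points away from the jars. A jar resting against it has its centre at rail x = -61 mm; jars start at rail x -145 to -195 mm, 150 mm apart (each +-12). Up to 0.1 rad askew
- bench: the tiled laboratory bench, flat, fixed, its top at z = 0. Jars slide on it with a friction coefficient of 0.5 to 0.7, the same for all in a run: a full jar takes 3 to 5.6 N to slide, a used-up one under 1.7 N
- dropper: bystander: small amber dropper bottle, 42 mm across, 106 mm tall, upright; origin at the centre of its underside
- beaker: bystander: glass beaker, 72 mm across at the rim, 95 mm tall, upright; origin at the centre of its underside
- wash_bottle: bystander: white wash bottle with blue cap and bent spout, 72 mm across, 208 mm tall, upright; origin at the centre of its underside
Not all that is in view belongs to the job. Leave any blue look-alike of the jar_4 alone.

How it is judged (in metres and radians):
At the end, for the whole second after the job is handed in: Both full jars stand upright and still on the bench with their wall touching the guard rail or within 6 mm of it, somewhere along its length; both light jars stand upright and still within 50 mm of where they started (((contact force between jar_1 and bench above 4 N and x of jar_1 in the frame of rail between -0.067 and -0.05 m and y of jar_1 in the frame of rail between -0.3 and 0.3 m) or (contact force between jar_1 and bench below 4 N and distance of jar_1 from where it was at the start of the episode below 0.05 m)) and angle between each of jar_1, jar_2, jar_3, jar_4's own z axis and vertical below 0.06 rad and linear speed of each of jar_1, jar_2, jar_3, jar_4 below 0.01 m/s and height (world z) of each of jar_1, jar_2, jar_3, jar_4 below 0.004 m and ((contact force between jar_2 and bench above 4 N and x of jar_2 in the frame of rail between -0.067 and -0.05 m and y of jar_2 in the frame of rail between -0.3 and 0.3 m) or (contact force between jar_2 and bench below 4 N and distance of jar_2 from where it was at the start of the episode below 0.05 m)) and ((contact force between jar_3 and bench above 4 N and x of jar_3 in the frame of rail between -0.067 and -0.05 m and y of jar_3 in the frame of rail between -0.3 and 0.3 m) or (contact force between jar_3 and bench below 4 N and distance of jar_3 from where it was at the start of the episode below 0.05 m)) and ((contact force between jar_4 and bench above 4 N and x of jar_4 in the frame of rail between -0.067 and -0.05 m and y of jar_4 in the frame of rail between -0.3 and 0.3 m) or (contact force between jar_4 and bench below 4 N and distance of jar_4 from where it was at the start of the episode below 0.05 m))).
It fails at once if a jar is tipped (more than 0.35 rad) or lifted more than 30 mm off the bench (angle between any of jar_1, jar_2, jar_3, jar_4's own z axis and vertical above 0.35 rad or height (world z) of any of jar_1, jar_2, jar_3, jar_4 above 0.03 m).
It fails at once if the guard rail is rammed (a force of more than 30 N on it) (contact force between rail and anything else above 30 N).
It fails at once if a bystander (dropper bottle, beaker, wash bottle) is shifted more than 25 mm (distance of any of dropper, beaker, wash_bottle from where it was at the start of the episode above 0.025 m).
It also fails if it takes over 70 s, if anything falls off the work surface, if the arm or the gripper's body presses on something with over 40 N, if the wrist force passes 120 N, or if a joint passes its speed limit or range.

## Working session

There is one attempt and no reset: what is moved stays moved. The work goes in short steps, Python scripts to look and compute and a tool call to move; the robot and the scene stay as the last step left them, time stands still between calls to the robot, and variables do not carry over. Pictures are saved under pics/ and viewed, about 8 in all and at most 12, crops included, and the job is handed in when it is done.

Besides the shell and the picture viewer there is one more tool, called as a command line: name --argument value ..., lists and objects as JSON in quotes. send_rows: Moves the arm, as the interface text tells. Its arguments: {"type":"object","properties":{"commands":{"type":"array","items":{"type":"object","properties":{"translation":{"type":"array","items":{"type":"number"}},"twist":{"type":"array","items":{"type":"number"}}}}},"grip":{"type":"number"}},"required":["commands"]}

```bash
mkdir -p pics
cat > h.py <<'E'
import numpy as np,cv2
from workcell import ctrl
def grab(n,f):
    d=ctrl.get_image(n); cv2.imwrite(f,d['img'][:,:,::-1]); np.savez(f[:-4]+'.npz',img=d['img'],K=d['intrinsics'],T=d['cam_to_world']); return d
def load(f): return np.load(f)
def ray(d,u,v,z):
    K=d['K'];T=d['T']; r=T[:3,:3]@np.linalg.inv(K)@np.array([u,v,1.]); o=T[:3,3]; return o+r*(z-o[2])/r[2]
def proj(d,p):
    c=np.linalg.inv(d['T'])@np.append(p,1); q=d['K']@c[:3]; return q[:2]/q[2]
E
python3 - <<'E'
from h import *
a=grab('top','pics/top0.png');b=grab('scene','pics/scene0.png')
print(a['cam_to_world'].round(2).tolist(),a['intrinsics'].tolist());print(b['cam_to_world'].round(2).tolist())
o=ctrl.get_obs();print(o)
cv2.imwrite('pics/both0.png',np.vstack([cv2.resize(x['img'][:,:,::-1],(400,300)) for x in(a,b)]))
E
```

```text
[[0.01, -1.0, 0.08, 463.11], [-1.0, -0.02, -0.02, -5.77], [0.02, -0.07, -1.0, 1547.67], [0.0, 0.0, 0.0, 1.0]] [[476.61173325879355, 0.0, 251.275578423608], [0.0, 476.61173325879355, 195.09858698607357], [0.0, 0.0, 1.0]]
[[-0.78, 0.49, -0.39, 995.57], [0.62, 0.63, -0.47, 504.66], [0.01, -0.61, -0.79, 950.5], [0.0, 0.0, 0.0, 1.0]]
{'t': 0.1, 'qpos': array([-1.18598383e+00,  4.23749053e-01,  1.63057818e+00,  1.01711939e-05,
        1.08861110e+00, -1.90039175e-02]), 'qvel': array([ 0.00013084, -0.00040075, -0.00274946,  0.00089593, -0.00042843,
        0.00082046]), 'joint_torque': array([ 6.18042959e-04, -5.45613420e+01, -2.74325216e+01,  6.45549595e-02,
        1.88900804e-02,  4.21014988e-06]), 'ee_pos': array([ 245.51312251, -574.4958031 ,  404.00277351]), 'orientation': array([-3.07647688e+00, -6.29739331e-01,  3.70397165e-04]), 'ft_force': array([-0.05659953, -0.02477149, -0.24326966]), 'moment': array([ 0.02108957,  0.00436228, -0.0232807 ]), 'width': 87.93923249150797}
```

View pics/top0.png

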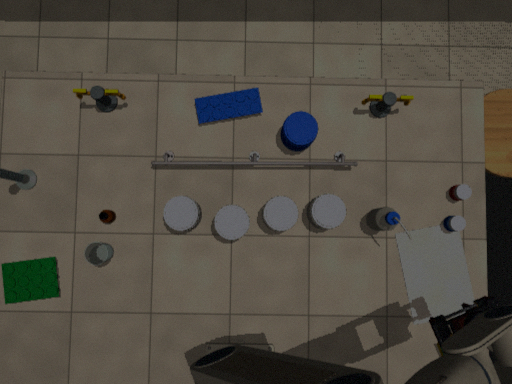

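View pics/scene0.png

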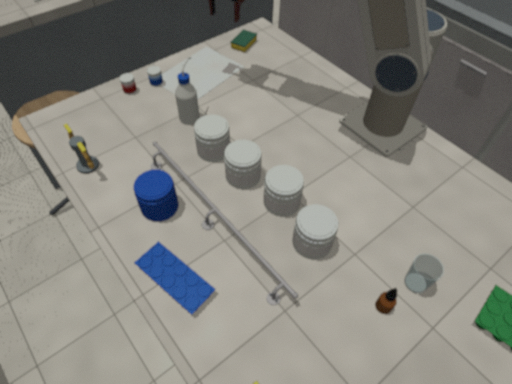

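Top view: the white jars are at about (181,214), (231,223), (281,213) and (327,211). The blue look-alike is at (300,131) behind the rail tube, which runs (152,163)–(356,163). The wash bottle is at (385,218), the dropper at (108,216) and the beaker at (100,254). The only things that could be mistaken for a target are the blue jar and the wash bottle, and I'm avoiding both.

Run:
```python
from h import *
from scipy.spatial.transform import Rotation as R
d=load('pics/top0.png'.replace('png','npz')); im=d['img']
hsv=cv2.cvtColor(im,cv2.COLOR_RGB2HSV)
# jars: saturation low, bright
m=((hsv[:,:,1]<28)&(hsv[:,:,2]>115)).astype(np.uint8)*255
m=cv2.morphologyEx(m,cv2.MORPH_OPEN,np.ones((5,5)))
for c in cv2.findContours(m,0,2)[0]:
    if cv2.contourArea(c)<300: continue
    (u,v),r=cv2.minEnclosingCircle(c); print('blob',round(u,1),round(v,1),round(r,1),cv2.contourArea(c),ray(d,u,v,108)[:2].round(1))
for (u,v) in [(181,214),(231,223),(281,213),(327,211)]: print(im[v,u],ray(d,u,v,108)[:2].round(1), 'edge r px',55/1440*476)
g=im.mean(2)
print(g[150:176,[160,185,210,235,270,300,330]].astype(int))
T=R.from_rotvec(ctrl.get_obs()['orientation']).as_matrix();print(T.round(3))
cv2.imwrite('pics/crop0.png',cv2.resize(im[140:270,90:420,::-1],None,fx=2.4,fy=2.4,interpolation=cv2.INTER_CUBIC))
```

```text
[100 102 104] [511.1 181. ] edge r px 18.180555555555557
[103 103 106] [486.3  30. ] edge r px 18.180555555555557
[100 103 105] [ 518.8 -120.6] edge r px 18.180555555555557
[102 101 104] [ 527.1 -260.1] edge r px 18.180555555555557
[[88 91 93 89 89 20 90]
 [89 90 93 88 89 31 90]
 [87 92 95 87 90 54 95]
 [86 90 94 92 90 71 93]
 [88 95 95 85 90 89 92]
 [82 84 96 87 89 88 94]
 [70 74 86 86 88 87 92]
 [71 65 70 78 80 89 89]
 [84 82 79 69 68 77 88]
 [84 83 92 87 74 70 73]
 [79 76 81 86 89 85 72]
 [68 66 63 81 77 78 76]
 [75 78 76 75 73 72 65]
 [75 83 84 79 82 77 70]
 [56 57 49 58 62 57 64]
 [54 50 46 46 70 65 49]
 [48 48 51 50 77 77 49]
 [49 47 52 48 52 45 52]
 [50 50 50 51 52 50 49]
 [69 66 69 66 68 69 67]
 [90 89 88 89 94 89 91]
 [88 86 86 87 88 83 88]
 [93 88 84 91 87 91 87]
 [85 86 88 87 90 89 87]
 [89 85 84 88 89 89 83]
 [85 85 87 89 91 87 88]]
[[ 0.92   0.393 -0.   ]
 [ 0.393 -0.92   0.001]
 [ 0.    -0.001 -1.   ]]
```

View pics/crop0.png

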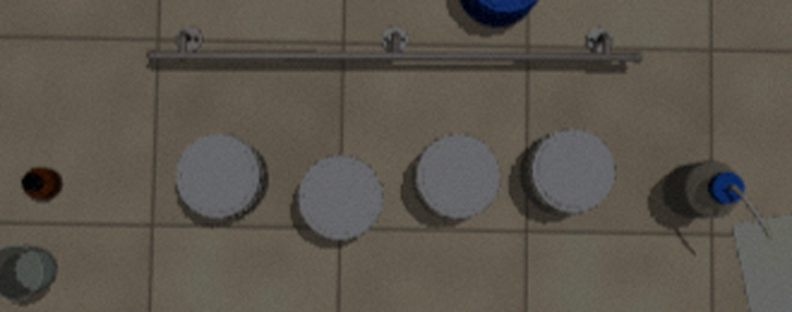

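Run:
```python
from h import *
d=load('pics/top0.npz'); im=d['img'].astype(int)
m=((cv2.blur(d['img'],(3,3)).astype(int)[:,:,0]-cv2.blur(d['img'],(3,3)).astype(int)[:,:,2]<3)&(im.sum(2)>240)).astype(np.uint8)*255
m=cv2.morphologyEx(m,cv2.MORPH_OPEN,np.ones((5,5)))
for c in cv2.findContours(m,0,2)[0]:
    if cv2.contourArea(c)<300: continue
    (u,v),r=cv2.minEnclosingCircle(c); M=cv2.moments(c); u2,v2=M['m10']/M['m00'],M['m01']/M['m00']
    print('blob',round(u,1),round(v,1),round(r,1),round(np.sqrt(M['m00']/np.pi),1),ray(d,u,v,108)[:2].round(1),ray(d,u2,v2,108)[:2].round(1))
for u in (175,300): print(im[158:172,u-8:u+8].mean(1).astype(int).tolist())
for u,v in [(152,162.5),(356,163.5)]: print(ray(d,u,v,56)[:2], ray(d,u,v,50)[:2])
# scene check: jars lids
s=load('pics/scene0.npz'); im=s['img']
for u,v in [(316,222),(284,180),(243,154),(212,128)]: print('scene lid',ray(s,u,v,108)[:2].round())
for u,v in [(155,145),(295,297)]: print('scene rail end',ray(s,u,v,50)[:2].round())
print('wash',ray(d,385,219,100),'drop',ray(d,107,216,80),'beaker',ray(d,100,254,60))
cv2.imwrite('pics/crop1.png',cv2.resize(np.hstack([im[130:310,140:310,::-1]]),None,fx=3.3,fy=3.3,interpolation=cv2.INTER_CUBIC))
cv2.imwrite('pics/crop2.png',cv2.resize(d['img'][150:178,140:370,::-1],None,fx=3.4,fy=8,interpolation=cv2.INTER_NEAREST))
```

```text
blob 415.0 273.0 15.6 9.9 [ 344.5 -526.4] [ 347.7 -529.3]
blob 231.2 222.0 17.1 16.6 [489.2  29.3] [489.3  29.1]
blob 280.2 212.9 17.0 16.4 [ 519.1 -118.2] [ 519.  -118.3]
blob 180.4 212.8 17.4 16.5 [514.7 183. ] [514.4 182.6]
blob 328.0 210.7 16.9 16.2 [ 527.9 -263.2] [ 528.  -263.9]
[[92, 86, 78], [92, 85, 77], [84, 78, 70], [70, 65, 59], [80, 74, 72], [83, 77, 75], [60, 55, 52], [56, 52, 45], [55, 50, 44], [54, 50, 43], [55, 50, 43], [72, 67, 57], [96, 88, 75], [95, 87, 75]]
[[85, 78, 67], [76, 69, 60], [93, 85, 74], [87, 80, 71], [75, 70, 68], [82, 77, 76], [63, 59, 56], [67, 61, 55], [76, 70, 60], [55, 51, 43], [56, 51, 44], [75, 69, 60], [98, 90, 78], [99, 90, 78]]
[673.23813526 282.85088356] [674.08334616 284.01183097]
[ 681.36540795 -360.96811963] [ 682.24330951 -362.39683096]
scene lid [521. 187.]
scene lid [495.  35.]
scene lid [ 524. -110.]
scene lid [ 533. -252.]
scene rail end [ 685. -351.]
scene rail end [676. 287.]
wash [ 505.83536277 -439.0422821   100.        ] drop [502.38861239 410.43153908  80.        ] beaker [385.49083329 433.17868727  60.        ]
```

View pics/crop2.png

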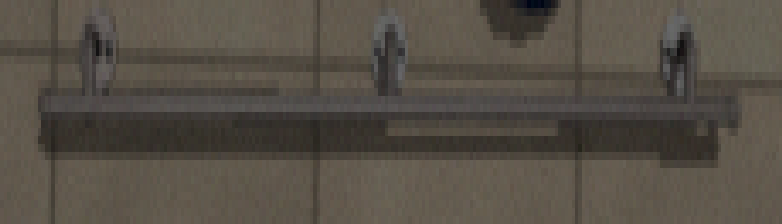

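Jar centres from the lids at z = 108 (x, y, mm):
- jar_1: (514, 183)
- jar_2: (489, 29)
- jar_3: (519, -118)
- jar_4: (528, -263)

The rail axis runs from (674, 284) to (682, -362), which is 648 mm against the nominal 640. It is about 0.012 rad askew. The jars sit at rail x -153 to -188, within the stated range. Next I go to jar_4 first, with the jaws about 50 mm open as a cradle.

send_rows --commands '[{"translation": [0.05,0.15,0],"twist": [0,0,-0.1]},{"translation": [0.1,0.3,0],"twist": [0,0,-0.2]},{"translation": [0.15,0.45,0],"twist": [0,0,-0.3]},{"translation": [0.2,0.6,0],"twist": [0,0,-0.4]},{"translation": [0.25,0.75,0],"twist": [0,0,-0.5]},{"translation": [0.3,0.9,0],"twist": [0,0,-0.6]},{"translation": [0.35,1.0,0],"twist": [0,0,-0.7]},{"translation": [0.4,1.0,0],"twist": [0,0,-0.78]},{"translation": [0.4,1.0,0],"twist": [0,0,-0.78]},{"translation": [0.4,1.0,0],"twist": [0,0,-0.78]}]' --grip -0.14

```text
t: 1.1
ee_pos: [285.5, -474.7, 404.5]
orientation: [-3.141, -0.024, 0.0]
ft_force: [0.7, -0.2, 0.3]
width: 49.9
```

send_rows --commands '[{"translation": [0.1,0.15,0],"twist": [0,0,0]},{"translation": [0.2,0.3,0],"twist": [0,0,0]},{"translation": [0.3,0.45,0],"twist": [0,0,0]},{"translation": [0.4,0.6,0],"twist": [0,0,0]},{"translation": [0.5,0.75,0],"twist": [0,0,0]},{"translation": [0.6,0.9,0],"twist": [0,0,0]},{"translation": [0.7,1.0,0],"twist": [0,0,0]},{"translation": [0.7,1.0,0],"twist": [0,0,0]},{"translation": [0.7,1.0,0],"twist": [0,0,0]},{"translation": [0.7,1.0,0],"twist": [0,0,0]}]'

```text
t: 2.1
ee_pos: [355.4, -375.1, 404.7]
orientation: [3.141, 0.021, -0.0]
ft_force: [-0.2, 0.0, -0.0]
width: 49.9
```

send_rows --commands '[{"translation": [0.1,0.15,0],"twist": [0,0,0]},{"translation": [0.2,0.3,0],"twist": [0,0,0]},{"translation": [0.3,0.45,0],"twist": [0,0,0]},{"translation": [0.4,0.6,0],"twist": [0,0,0]},{"translation": [0.5,0.75,0],"twist": [0,0,0]},{"translation": [0.6,0.9,0],"twist": [0,0,0]},{"translation": [0.7,1.0,0],"twist": [0,0,0]},{"translation": [0.8,1.0,0],"twist": [0,0,0]},{"translation": [0.8,1.0,0],"twist": [0,0,0]},{"translation": [0.8,1.0,0],"twist": [0,0,0]}]'

```text
t: 3.1
ee_pos: [435.7, -275.3, 404.6]
orientation: [3.141, 0.022, -0.0]
ft_force: [0.1, -0.0, -0.4]
width: 50.1
```

send_rows --commands '[{"translation": [0,0.05,-0.12],"twist": [0,0,0]},{"translation": [0,0.11,-0.25],"twist": [0,0,0]},{"translation": [0,0.11,-0.4],"twist": [0,0,0]},{"translation": [0,0.11,-0.55],"twist": [0,0,0]},{"translation": [0,0.11,-0.7],"twist": [0,0,0]},{"translation": [0,0.11,-0.85],"twist": [0,0,0]},{"translation": [0,0.11,-1.0],"twist": [0,0,0]},{"translation": [0,0.11,-1.0],"twist": [0,0,0]},{"translation": [0,0.11,-1.0],"twist": [0,0,0]},{"translation": [0,0.11,-1.0],"twist": [0,0,0]}]'

```text
t: 4.1
ee_pos: [435.6, -263.9, 305.1]
orientation: [3.141, 0.021, 0.001]
ft_force: [1.0, 0.2, -1.0]
width: 49.9
```

send_rows --commands '[{"translation": [0,0,-0.12],"twist": [0,0,0]},{"translation": [0,0,-0.25],"twist": [0,0,0]},{"translation": [0,0,-0.4],"twist": [0,0,0]},{"translation": [0,0,-0.55],"twist": [0,0,0]},{"translation": [0,0,-0.7],"twist": [0,0,0]},{"translation": [0,0,-0.8],"twist": [0,0,0]},{"translation": [0,0,-0.87],"twist": [0,0,0]},{"translation": [0,0,-0.87],"twist": [0,0,0]},{"translation": [0,0,-0.87],"twist": [0,0,0]},{"translation": [0,0,-0.87],"twist": [0,0,0]}]'

```text
t: 5.1
ee_pos: [435.8, -263.9, 218.2]
orientation: [3.141, 0.022, 0.001]
ft_force: [-0.8, -0.1, 0.0]
width: 49.6
```

Run:
```python
from h import *
a=grab('top','pics/top1.png');b=grab('scene','pics/scene1.png');o=ctrl.get_obs();print(o['ft_force'],o['ee_pos'],o['t'])
c=[cv2.resize(a['img'][150:270,200:400,::-1],(600,360)),cv2.resize(b['img'][60:260,130:380,::-1],(300,240))]
cv2.imwrite('pics/v1.png',np.vstack([c[0],cv2.copyMakeBorder(c[1],0,0,150,150,0)]))
```

```text
[ 0.49611152 -0.0673978   0.05252389] [ 435.78145543 -263.83548247  218.22869747] 5.2
```

View pics/v1.png

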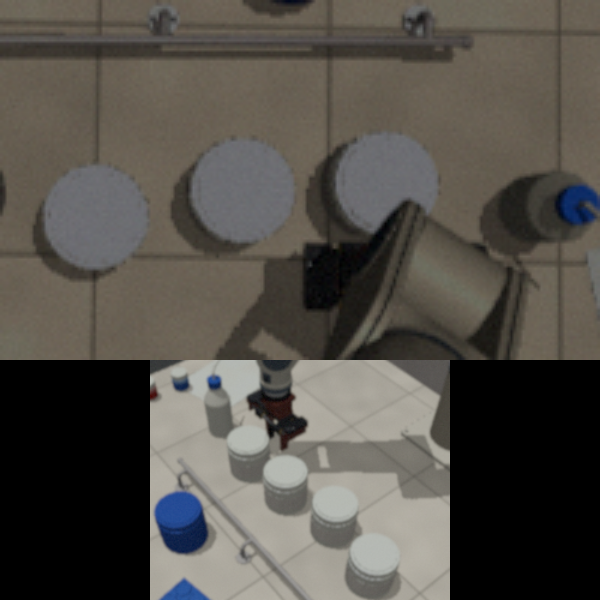

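The gripper stands behind jar_4 and is clear of everything. I'll creep forward to feel it.

send_rows --commands '[{"translation": [0.1,0,0],"twist": [0,0,0]},{"translation": [0.2,0,0],"twist": [0,0,0]},{"translation": [0.24,0,0],"twist": [0,0,0]},{"translation": [0.26,0,0],"twist": [0,0,0]},{"translation": [0.28,0,0],"twist": [0,0,0]},{"translation": [0.3,0,0],"twist": [0,0,0]},{"translation": [0.32,0,0],"twist": [0,0,0]},{"translation": [0.34,0,0],"twist": [0,0,0]},{"translation": [0.36,0,0],"twist": [0,0,0]},{"translation": [0.38,0,0],"twist": [0,0,0]}]'

```text
t: 6.2
ee_pos: [472.5, -263.7, 217.6]
orientation: [-3.14, -0.021, 0.005]
ft_force: [-8.5, -2.2, 6.4]
width: 49.9
```

send_rows --commands '[{"translation": [0.01,0,0],"twist": [0,0,0]},{"translation": [0.02,0,0],"twist": [0,0,0]},{"translation": [0.03,0,0],"twist": [0,0,0]},{"translation": [0.04,0,0],"twist": [0,0,0]},{"translation": [0.05,0,0],"twist": [0,0,0]},{"translation": [0.06,0,0],"twist": [0,0,0]},{"translation": [0.07,0,0],"twist": [0,0,0]},{"translation": [0.08,0,0],"twist": [0,0,0]},{"translation": [0.09,0,0],"twist": [0,0,0]},{"translation": [0.1,0,0],"twist": [0,0,0]}]'

```text
t: 7.2
ee_pos: [481.8, -263.3, 217.5]
orientation: [-3.14, -0.022, 0.008]
ft_force: [-10.5, 0.5, 6.8]
width: 50.2
```

Run:
```python
from h import *
for i in range(3):
    a=grab('top','pics/top2.png');o=ctrl.get_obs();print(o['ft_force'].round(2),o['ee_pos'].round(1),o['t'])
```

```text
[-9.59 -0.85  5.55] [ 482.  -263.3  217.5] 7.25
[-8.12  0.21  6.4 ] [ 482.  -263.3  217.5] 7.3
[-8.65  1.01  6.88] [ 482.  -263.3  217.5] 7.35
```

Run:
```python
from h import *
b=grab('scene','pics/scene2.png');o=ctrl.get_obs();print(o['ft_force'].round(2),o['moment'].round(2))
a=load('pics/top2.npz')
w=ctrl.get_image('wrist')['img']
cv2.imwrite('pics/v2.png',np.hstack([cv2.resize(b['img'][60:210,170:320,::-1],(400,400),interpolation=cv2.INTER_CUBIC),cv2.resize(w[:,:,::-1],(400,400))]))
```

```text
[-8.91  0.31  6.84] [ 0.03  1.13 -0.02]
```

View pics/v2.png

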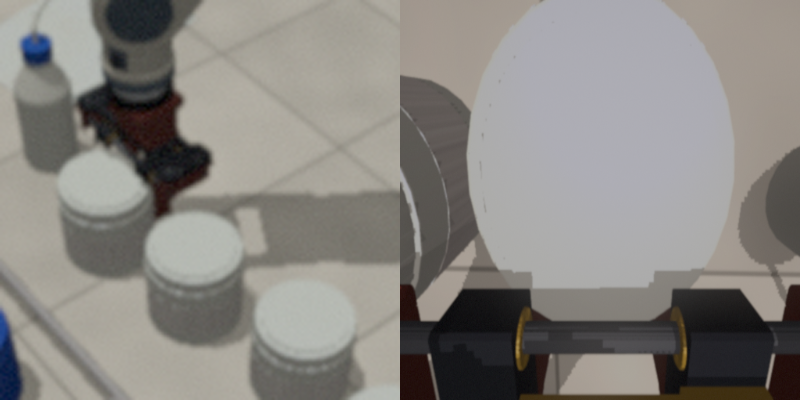

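The contact is high on the wall: Fz 6.8 N with moment 1.13 puts it at z≈80. I'll back off and tilt the tool so that only the fingertips touch, low down.

send_rows --commands '[{"translation": [-0.2,0,0],"twist": [0,0,0]},{"translation": [-0.45,0,0],"twist": [0,0,0]},{"translation": [-0.7,0,-0.1],"twist": [0,-0.2,0]},{"translation": [-0.95,0,-0.2],"twist": [0,-0.45,0]},{"translation": [-0.95,0,-0.24],"twist": [0,-0.7,0]},{"translation": [-0.95,0,-0.24],"twist": [0,-0.9,0]},{"translation": [-0.95,0,-0.24],"twist": [0,-0.9,0]},{"translation": [-0.95,0,-0.24],"twist": [0,-0.9,0]},{"translation": [-0.95,0,-0.24],"twist": [0,-0.9,0]},{"translation": [-0.95,0,-0.24],"twist": [0,-0.9,0]}]'

```text
t: 8.45
ee_pos: [388.2, -263.9, 193.5]
orientation: [3.059, 0.018, 0.7]
ft_force: [0.1, 1.1, -0.1]
width: 50.0
```

Run:
```python
from h import *
from scipy.spatial.transform import Rotation as R
a=grab('top','pics/top3.png')
for i in range(1):
    o=ctrl.get_obs();T=R.from_rotvec(o['orientation']).as_matrix();print(o['ft_force'].round(2),o['moment'].round(2),o['ee_pos'].round(1),T.round(2).tolist(),(o['ee_pos']+182*T[:,2]).round(1),o['qpos'].round(2))
im=a['img'];B=cv2.blur(im,(3,3)).astype(int)
m=((B[:,:,0]-B[:,:,2]<3)&(im.astype(int).sum(2)>240)).astype(np.uint8)*255
m=cv2.morphologyEx(m,cv2.MORPH_OPEN,np.ones((5,5)))
d=load('pics/top3.npz')
for c in cv2.findContours(m,0,2)[0]:
    if cv2.contourArea(c)<300: continue
    (u,v),r=cv2.minEnclosingCircle(c); print(round(r,1),ray(d,u,v,108)[:2].round(1))
```

```text
[0.57 0.97 0.5 ] [0.03 0.25 0.01] [ 388.4 -263.8  193.6] [[0.9, 0.01, 0.43], [0.01, -1.0, 0.0], [0.43, 0.0, -0.9]] [ 467.4 -263.7   29.6] [-0.7   0.57  2.16  1.4   0.29 -0.49]
17.1 [489.3  29.5]
17.1 [ 518.5 -118.9]
17.3 [514.1 182.6]
16.9 [ 538.9 -262. ]
```

send_rows --commands '[{"translation": [0.05,0,0],"twist": [0,0,0]},{"translation": [0.09,0,0],"twist": [0,0,0]},{"translation": [0.11,0,0],"twist": [0,0,0]},{"translation": [0.12,0,0],"twist": [0,0,0]},{"translation": [0.13,0,0],"twist": [0,0,0]},{"translation": [0.14,0,0],"twist": [0,0,0]},{"translation": [0.15,0,0],"twist": [0,0,0]},{"translation": [0.16,0,0],"twist": [0,0,0]},{"translation": [0.17,0,0],"twist": [0,0,0]},{"translation": [0.18,0,0],"twist": [0,0,0]}]'

```text
t: 9.5
ee_pos: [405.7, -263.4, 193.4]
orientation: [3.06, 0.021, 0.698]
ft_force: [-7.9, -0.7, 4.8]
width: 49.9
```

send_rows --commands '[{"translation": [0.01,0,0],"twist": [0,0,0]},{"translation": [0.02,0,0],"twist": [0,0,0]},{"translation": [0.03,0,0],"twist": [0,0,0]},{"translation": [0.04,0,0],"twist": [0,0,0]},{"translation": [0.05,0,0],"twist": [0,0,0]},{"translation": [0.06,0,0],"twist": [0,0,0]},{"translation": [0.07,0,0],"twist": [0,0,0]},{"translation": [0.08,0,0],"twist": [0,0,0]},{"translation": [0.09,0,0],"twist": [0,0,0]},{"translation": [0.1,0,0],"twist": [0,0,0]}]'

```text
t: 10.5
ee_pos: [415.5, -263.3, 193.4]
orientation: [3.061, 0.02, 0.697]
ft_force: [-7.6, -0.6, 4.4]
width: 50.3
```

```bash
cat > m.py <<'E'
from h import *
import sys
n=sys.argv[1]
a=grab('top',f'pics/top{n}.png');o=ctrl.get_obs();print('F',o['ft_force'].round(2),'M',o['moment'].round(2),o['ee_pos'].round(1),'q',o['qpos'].round(2),'t',o['t'])
ctrl.get_image('wrist');print('F',ctrl.get_obs()['ft_force'].round(2))
im=a['img'];B=cv2.blur(im,(3,3)).astype(int)
m=((B[:,:,0]-B[:,:,2]<3)&(im.astype(int).sum(2)>240)).astype(np.uint8)*255
m=cv2.morphologyEx(m,cv2.MORPH_OPEN,np.ones((5,5)))
d=load(f'pics/top{n}.npz')
for c in cv2.findContours(m,0,2)[0]:
    if cv2.contourArea(c)<300: continue
    (u,v),r=cv2.minEnclosingCircle(c); p=ray(d,u,v,108)
    if p[0]>400: print(round(r,1),p[:2].round(1),'railx',(p[0]-678-(p[1]+39)*-0.0125).round(1))
E
python3 m.py 4
```

```text
F [-6.51  0.39  3.27] M [0.18 0.9  0.06] [ 415.7 -263.3  193.4] q [-0.66  0.59  2.12  1.32  0.28 -0.36] t 10.55
F [-6.42 -0.58  4.09]
17.1 [489.1  28.9] railx -188.1
16.9 [ 518.7 -118.1] railx -160.3
17.4 [514.1 182.6] railx -161.1
16.9 [ 549.1 -262.5] railx -131.7
```

jar_4 takes about 7 N and slides, so it is full. I'll push it towards the rail, with about 70 mm to go.

send_rows --commands '[{"translation": [0.05,0,0],"twist": [0,0,0]},{"translation": [0.1,0,0],"twist": [0,0,0]},{"translation": [0.16,0,0],"twist": [0,0,0]},{"translation": [0.22,0,0],"twist": [0,0,0]},{"translation": [0.28,0,0],"twist": [0,0,0]},{"translation": [0.34,0,0],"twist": [0,0,0]},{"translation": [0.4,0,0],"twist": [0,0,0]},{"translation": [0.45,0,0],"twist": [0,0,0]},{"translation": [0.5,0,0],"twist": [0,0,0]},{"translation": [0.54,0,0],"twist": [0,0,0]}]'

```text
t: 11.6
ee_pos: [469.8, -263.3, 193.3]
orientation: [3.061, 0.021, 0.698]
ft_force: [-7.3, -0.6, 3.8]
width: 50.1
```

```bash
python3 m.py 5
```

```text
F [-3.81  0.7   0.85] M [0.09 0.87 0.02] [ 470.3 -263.4  193.4] q [-0.59  0.62  2.02  1.12  0.27 -0.09] t 11.65
F [-2.56 -0.64  0.81]
17.0 [489.4  28.6] railx -187.8
17.1 [ 518.5 -118.9] railx -160.5
17.4 [515.3 183.4] railx -159.9
17.0 [ 602.7 -262.5] railx -78.1
```

send_rows --commands '[{"translation": [0.01,0,0],"twist": [0,0,0]},{"translation": [0.03,0,0],"twist": [0,0,0]},{"translation": [0.05,0,0],"twist": [0,0,0]},{"translation": [0.06,0,0],"twist": [0,0,0]},{"translation": [0.07,0,0],"twist": [0,0,0]},{"translation": [0.08,0,0],"twist": [0,0,0]},{"translation": [0.09,0,0],"twist": [0,0,0]},{"translation": [0.1,0,0],"twist": [0,0,0]},{"translation": [0.11,0,0],"twist": [0,0,0]},{"translation": [0.12,0,0],"twist": [0,0,0]}]'

```text
t: 12.7
ee_pos: [481.7, -263.5, 193.3]
orientation: [3.061, 0.021, 0.698]
ft_force: [-6.0, -0.9, 2.1]
width: 50.1
```

send_rows --commands '[{"translation": [0.002,0,0],"twist": [0,0,0]},{"translation": [0.004,0,0],"twist": [0,0,0]},{"translation": [0.006,0,0],"twist": [0,0,0]},{"translation": [0.008,0,0],"twist": [0,0,0]},{"translation": [0.01,0,0],"twist": [0,0,0]},{"translation": [0.012,0,0],"twist": [0,0,0]},{"translation": [0.014,0,0],"twist": [0,0,0]},{"translation": [0.016,0,0],"twist": [0,0,0]},{"translation": [0.018,0,0],"twist": [0,0,0]},{"translation": [0.02,0,0],"twist": [0,0,0]}]'

```text
t: 13.7
ee_pos: [483.7, -263.5, 193.4]
orientation: [3.061, 0.021, 0.698]
ft_force: [-6.3, -0.2, 2.5]
width: 49.9
```

```bash
python3 m.py 6
```

```text
F [-6.3  -0.24  3.13] M [-0.02  0.96 -0.01] [ 483.8 -263.4  193.3] q [-0.58  0.63  2.    1.07  0.27 -0.03] t 13.75
F [-5.86  1.07  2.1 ]
17.0 [489.6  29. ] railx -187.6
17.1 [ 518.2 -118.7] railx -160.8
17.4 [513.7 182. ] railx -161.5
17.1 [ 618.5 -262.9] railx -62.3
```

send_rows --commands '[{"translation": [0.002,0,0],"twist": [0,0,0]},{"translation": [0.004,0,0],"twist": [0,0,0]},{"translation": [0.006,0,0],"twist": [0,0,0]},{"translation": [0.008,0,0],"twist": [0,0,0]},{"translation": [0.01,0,0],"twist": [0,0,0]},{"translation": [0.012,0,0],"twist": [0,0,0]},{"translation": [0.014,0,0],"twist": [0,0,0]},{"translation": [0.016,0,0],"twist": [0,0,0]},{"translation": [0.016,0,0],"twist": [0,0,0]},{"translation": [0.016,0,0],"twist": [0,0,0]}]'

```text
t: 14.8
ee_pos: [485.3, -263.5, 193.3]
orientation: [3.061, 0.021, 0.698]
ft_force: [-5.4, 0.3, 1.2]
width: 50.3
```

send_rows --commands '[{"translation": [0.002,0,0],"twist": [0,0,0]},{"translation": [0.004,0,0],"twist": [0,0,0]},{"translation": [0.006,0,0],"twist": [0,0,0]},{"translation": [0.008,0,0],"twist": [0,0,0]},{"translation": [0.01,0,0],"twist": [0,0,0]},{"translation": [0.012,0,0],"twist": [0,0,0]},{"translation": [0.014,0,0],"twist": [0,0,0]},{"translation": [0.014,0,0],"twist": [0,0,0]},{"translation": [0.014,0,0],"twist": [0,0,0]},{"translation": [0.014,0,0],"twist": [0,0,0]}]'

```text
t: 15.8
ee_pos: [486.5, -263.4, 193.3]
orientation: [3.061, 0.021, 0.698]
ft_force: [-7.5, 0.2, 3.4]
width: 50.3
```

send_rows --commands '[{"translation": [0.002,0,0],"twist": [0,0,0]},{"translation": [0.004,0,0],"twist": [0,0,0]},{"translation": [0.006,0,0],"twist": [0,0,0]},{"translation": [0.008,0,0],"twist": [0,0,0]},{"translation": [0.01,0,0],"twist": [0,0,0]},{"translation": [0.012,0,0],"twist": [0,0,0]},{"translation": [0.012,0,0],"twist": [0,0,0]},{"translation": [0.012,0,0],"twist": [0,0,0]},{"translation": [0.012,0,0],"twist": [0,0,0]},{"translation": [0.012,0,0],"twist": [0,0,0]}]'

```text
t: 16.8
ee_pos: [486.9, -263.4, 193.3]
orientation: [3.061, 0.02, 0.697]
ft_force: [-13.3, -0.6, 8.1]
width: 50.2
```

```bash
python3 m.py 7
```

```text
F [-12.35  -0.75   7.49] M [-0.04  1.66 -0.07] [ 486.9 -263.4  193.3] q [-0.57  0.63  1.99  1.05  0.27 -0.01] t 16.85
F [-13.01  -1.56   7.84]
17.2 [489.   29.4] railx -188.1
17.1 [ 518.2 -118.7] railx -160.8
17.3 [515.3 182.7] railx -159.9
17.1 [ 620.2 -261.9] railx -60.6
```

jar_4 is against the rail: the tool stalled at 13 N and the image gives rail x -60.6. Now to jar_3, with less tilt.

send_rows --commands '[{"translation": [-0.05,0,0],"twist": [0,0,0]},{"translation": [-0.3,0,0],"twist": [0,0,0]},{"translation": [-0.6,0,0.05],"twist": [0,0.1,0]},{"translation": [-0.9,0,0.1],"twist": [0,0.2,0]},{"translation": [-0.98,0.2,0.1],"twist": [0,0.3,0]},{"translation": [-0.98,0.4,0.1],"twist": [0,0.3,0]},{"translation": [-0.98,0.6,0.1],"twist": [0,0.3,0]},{"translation": [-0.98,0.8,0.1],"twist": [0,0.3,0]},{"translation": [-0.98,1.0,0.1],"twist": [0,0.3,0]},{"translation": [-0.98,1.0,0.1],"twist": [0,0.3,0]}]'

```text
t: 17.9
ee_pos: [390.6, -162.2, 203.7]
orientation: [3.106, 0.025, 0.468]
ft_force: [0.7, 0.6, -0.1]
width: 50.0
```

send_rows --commands '[{"translation": [0,0.15,0],"twist": [0,0,0]},{"translation": [0,0.3,0],"twist": [0,0,0]},{"translation": [0,0.45,0],"twist": [0,0,0]},{"translation": [0,0.45,0],"twist": [0,0,0]},{"translation": [0,0.45,0],"twist": [0,0,0]},{"translation": [0,0.45,0],"twist": [0,0,0]},{"translation": [0.02,0.45,0],"twist": [0,0,0]},{"translation": [0.04,0.45,0],"twist": [0,0,0]},{"translation": [0.06,0.45,0],"twist": [0,0,0]},{"translation": [0.08,0.45,0],"twist": [0,0,0]}]'

```text
t: 18.9
ee_pos: [399.0, -118.8, 203.7]
orientation: [3.104, 0.021, 0.469]
ft_force: [-0.1, 0.2, -0.6]
width: 49.8
```

```bash
python3 m.py 8
```

```text
F [-0.24 -0.27  0.28] M [ 0.02  0.18 -0.  ] [ 399.3 -118.9  203.7] q [-0.35  0.51  2.26  0.82  0.14  0.41] t 18.95
F [ 0.55 -0.63  0.31]
16.9 [489.5  28.9] railx -187.6
17.0 [ 518.3 -118.3] railx -160.7
17.4 [514.4 182.8] railx -160.8
17.1 [ 620.5 -262.8] railx -60.3
```

send_rows --commands '[{"translation": [0.04,0,0],"twist": [0,0,0]},{"translation": [0.08,0,0],"twist": [0,0,0]},{"translation": [0.1,0,0],"twist": [0,0,0]},{"translation": [0.11,0,0],"twist": [0,0,0]},{"translation": [0.12,0,0],"twist": [0,0,0]},{"translation": [0.13,0,0],"twist": [0,0,0]},{"translation": [0.14,0,0],"twist": [0,0,0]},{"translation": [0.16,0,0],"twist": [0,0,0]},{"translation": [0.18,0,0],"twist": [0,0,0]},{"translation": [0.2,0,0],"twist": [0,0,0]}]'

```text
t: 20.0
ee_pos: [419.0, -118.7, 203.7]
orientation: [3.104, 0.022, 0.469]
ft_force: [-2.1, 0.1, -0.8]
width: 50.3
```

```bash
python3 m.py 9
```

```text
F [-1.    0.01 -0.43] M [0.   0.3  0.06] [ 419.4 -118.8  203.7] q [-0.33  0.52  2.22  0.67  0.16  0.57] t 20.05
F [-0.03 -0.26 -0.23]
17.1 [489.1  29.1] railx -188.0
17.3 [514.1 181.9] railx -161.1
16.9 [ 529.8 -119. ] railx -149.2
17.0 [ 620.8 -262.8] railx -60.0
```

jar_3 slid 11 mm at 1–2 N, so it is light and stays. On to jar_2, with a smaller tilt of 0.1 to stay clear of joint 5's limit.

send_rows --commands '[{"translation": [-0.2,0,0],"twist": [0,0,0]},{"translation": [-0.28,0,0.07],"twist": [0,0.1,0]},{"translation": [-0.28,0,0.13],"twist": [0,0.25,0]},{"translation": [-0.28,0.1,0.13],"twist": [0,0.4,0]},{"translation": [-0.28,0.25,0.13],"twist": [0,0.4,0]},{"translation": [-0.28,0.4,0.13],"twist": [0,0.4,0]},{"translation": [-0.28,0.6,0.13],"twist": [0,0.4,0]},{"translation": [-0.28,0.8,0.13],"twist": [0,0.4,0]},{"translation": [-0.28,1.0,0.13],"twist": [0,0.4,0]},{"translation": [-0.28,1.0,0.13],"twist": [0,0.4,0]}]'

```text
t: 21.1
ee_pos: [390.9, -17.4, 216.8]
orientation: [3.137, 0.026, 0.158]
ft_force: [0.9, -0.1, 0.2]
width: 50.3
```

send_rows --commands '[{"translation": [0,0.15,0],"twist": [0,0,0]},{"translation": [0,0.3,0],"twist": [0,0,0]},{"translation": [0,0.4,0],"twist": [0,0,0]},{"translation": [0,0.48,0],"twist": [0,0,0]},{"translation": [0,0.48,0],"twist": [0,0,0]},{"translation": [0,0.48,0],"twist": [0,0,0]},{"translation": [0.04,0.48,0],"twist": [0,0,0]},{"translation": [0.08,0.48,0],"twist": [0,0,0]},{"translation": [0.12,0.48,0],"twist": [0,0,0]},{"translation": [0.14,0.48,0],"twist": [0,0,0]}]'

```text
t: 22.1
ee_pos: [405.5, 29.1, 216.7]
orientation: [3.137, 0.021, 0.158]
ft_force: [-0.6, 0.2, -0.1]
width: 50.1
```

```bash
python3 m.py 10
```

```text
F [-0.2  -0.25 -0.45] M [ 0.06  0.03 -0.01] [405.6  29.2 216.7] q [ 0.04  0.47  2.23 -0.01  0.34  1.61] t 22.15
F [-0.6  -0.18 -0.46]
17.1 [489.4  29.6] railx -187.8
17.3 [515.1 182.8] railx -160.1
17.0 [ 529.9 -119.1] railx -149.1
17.0 [ 620.8 -262.9] railx -60.0
```

send_rows --commands '[{"translation": [0.04,0,0],"twist": [0,0,0]},{"translation": [0.08,0,0],"twist": [0,0,0]},{"translation": [0.1,0,0],"twist": [0,0,0]},{"translation": [0.11,0,0],"twist": [0,0,0]},{"translation": [0.12,0,0],"twist": [0,0,0]},{"translation": [0.13,0,0],"twist": [0,0,0]},{"translation": [0.14,0,0],"twist": [0,0,0]},{"translation": [0.16,0,0],"twist": [0,0,0]},{"translation": [0.18,0,0],"twist": [0,0,0]},{"translation": [0.2,0,0],"twist": [0,0,0]}]'

```text
t: 23.2
ee_pos: [425.1, 29.3, 216.7]
orientation: [3.137, 0.022, 0.158]
ft_force: [-0.8, 1.0, -1.9]
width: 50.2
```

```bash
python3 m.py 11
```

```text
F [-0.14  0.3  -1.29] M [ 0.    0.22 -0.01] [425.4  29.3 216.7] q [ 0.04  0.48  2.19 -0.01  0.37  1.61] t 23.25
F [-2.16  0.33 -0.39]
17.1 [500.4  28.7] railx -176.7
17.4 [515.2 183.4] railx -160.0
16.8 [ 530.4 -118.9] railx -148.6
17.0 [ 620.8 -263. ] railx -60.0
```

jar_2 slid 11 mm at about 1–2 N, so it is light too. jar_1 should be the second full one.

send_rows --commands '[{"translation": [-0.1,0,0],"twist": [0,0,0]},{"translation": [-0.25,0,0],"twist": [0,0,0]},{"translation": [-0.25,0.05,0],"twist": [0,0,0]},{"translation": [-0.25,0.2,0],"twist": [0,0,0]},{"translation": [-0.25,0.35,0],"twist": [0,0,0]},{"translation": [-0.25,0.5,0],"twist": [0,0,0]},{"translation": [-0.25,0.65,0],"twist": [0,0,0]},{"translation": [-0.25,0.8,0],"twist": [0,0,0]},{"translation": [-0.25,1.0,0],"twist": [0,0,0]},{"translation": [-0.25,1.0,0],"twist": [0,0,0]}]'

```text
t: 24.3
ee_pos: [400.3, 131.0, 216.9]
orientation: [-3.137, -0.025, -0.16]
ft_force: [-0.1, -0.4, -0.7]
width: 50.5
```

send_rows --commands '[{"translation": [0,0.15,0],"twist": [0,0,0]},{"translation": [0,0.3,0],"twist": [0,0,0]},{"translation": [0,0.45,0],"twist": [0,0,0]},{"translation": [0,0.54,0],"twist": [0,0,0]},{"translation": [0.05,0.54,0],"twist": [0,0,0]},{"translation": [0.1,0.54,0],"twist": [0,0,0]},{"translation": [0.15,0.54,0],"twist": [0,0,0]},{"translation": [0.2,0.54,0],"twist": [0,0,0]},{"translation": [0.25,0.54,0],"twist": [0,0,0]},{"translation": [0.3,0.54,0],"twist": [0,0,0]}]'

```text
t: 25.3
ee_pos: [430.3, 183.0, 216.7]
orientation: [3.137, 0.021, 0.157]
ft_force: [-0.0, 0.6, -0.1]
width: 50.2
```

send_rows --commands '[{"translation": [0.04,0,0],"twist": [0,0,0]},{"translation": [0.08,0,0],"twist": [0,0,0]},{"translation": [0.1,0,0],"twist": [0,0,0]},{"translation": [0.11,0,0],"twist": [0,0,0]},{"translation": [0.12,0,0],"twist": [0,0,0]},{"translation": [0.13,0,0],"twist": [0,0,0]},{"translation": [0.14,0,0],"twist": [0,0,0]},{"translation": [0.16,0,0],"twist": [0,0,0]},{"translation": [0.18,0,0],"twist": [0,0,0]},{"translation": [0.2,0,0],"twist": [0,0,0]}]'

```text
t: 26.3
ee_pos: [447.7, 183.0, 216.3]
orientation: [3.136, 0.022, 0.148]
ft_force: [-8.9, 1.1, 6.1]
width: 50.2
```

```bash
python3 m.py 12
```

```text
F [-6.96  1.22  3.78] M [0.17 1.36 0.11] [448.1 183.  216.3] q [ 0.37  0.53  2.06 -0.08  0.46  2.  ] t 26.35
F [-7.14  1.84  5.38]
17.2 [500.6  28.7] railx -176.5
17.5 [523.2 181.3] railx -152.1
16.9 [ 530.2 -119.2] railx -148.8
17.2 [ 621.4 -262.9] railx -59.4
```

jar_1 takes 7–9 N, so it is full. It has about 91 mm to go.

send_rows --commands '[{"translation": [0.05,0,0],"twist": [0,0,0]},{"translation": [0.11,0,0],"twist": [0,0,0]},{"translation": [0.18,0,0],"twist": [0,0,0]},{"translation": [0.25,0,0],"twist": [0,0,0]},{"translation": [0.32,0,0],"twist": [0,0,0]},{"translation": [0.39,0,0],"twist": [0,0,0]},{"translation": [0.46,0,0],"twist": [0,0,0]},{"translation": [0.53,0,0],"twist": [0,0,0]},{"translation": [0.58,0,0],"twist": [0,0,0]},{"translation": [0.62,0,0],"twist": [0,0,0]}]'

```text
t: 27.4
ee_pos: [509.8, 182.9, 216.1]
orientation: [3.136, 0.022, 0.147]
ft_force: [-10.8, -0.0, 8.7]
width: 50.2
```

send_rows --commands '[{"translation": [0.01,0,0],"twist": [0,0,0]},{"translation": [0.02,0,0],"twist": [0,0,0]},{"translation": [0.03,0,0],"twist": [0,0,0]},{"translation": [0.04,0,0],"twist": [0,0,0]},{"translation": [0.05,0,0],"twist": [0,0,0]},{"translation": [0.06,0,0],"twist": [0,0,0]},{"translation": [0.07,0,0],"twist": [0,0,0]},{"translation": [0.08,0,0],"twist": [0,0,0]},{"translation": [0.09,0,0],"twist": [0,0,0]},{"translation": [0.1,0,0],"twist": [0,0,0]}]'

```text
t: 28.4
ee_pos: [519.4, 182.9, 216.1]
orientation: [3.135, 0.022, 0.146]
ft_force: [-11.6, -0.3, 7.2]
width: 50.1
```

```bash
python3 m.py 13
```

```text
F [-9.54 -0.66  5.97] M [-0.03  1.57 -0.03] [519.6 182.9 216.1] q [ 0.32  0.59  1.91 -0.06  0.55  1.93] t 28.45
F [-9.22 -0.22  6.45]
17.1 [500.6  28.4] railx -176.5
16.8 [ 530.5 -119. ] railx -148.5
17.1 [595.5 181.2] railx -79.8
17.0 [ 620.5 -262.2] railx -60.3
```

send_rows --commands '[{"translation": [0.01,0,0],"twist": [0,0,0]},{"translation": [0.03,0,0],"twist": [0,0,0]},{"translation": [0.05,0,0],"twist": [0,0,0]},{"translation": [0.07,0,0],"twist": [0,0,0]},{"translation": [0.09,0,0],"twist": [0,0,0]},{"translation": [0.1,0,0],"twist": [0,0,0]},{"translation": [0.11,0,0],"twist": [0,0,0]},{"translation": [0.12,0,0],"twist": [0,0,0]},{"translation": [0.13,0,0],"twist": [0,0,0]},{"translation": [0.14,0,0],"twist": [0,0,0]}]'

```text
t: 29.5
ee_pos: [533.4, 183.0, 216.0]
orientation: [3.136, 0.022, 0.146]
ft_force: [-9.9, 0.8, 6.8]
width: 50.2
```

send_rows --commands '[{"translation": [0.002,0,0],"twist": [0,0,0]},{"translation": [0.004,0,0],"twist": [0,0,0]},{"translation": [0.006,0,0],"twist": [0,0,0]},{"translation": [0.008,0,0],"twist": [0,0,0]},{"translation": [0.01,0,0],"twist": [0,0,0]},{"translation": [0.012,0,0],"twist": [0,0,0]},{"translation": [0.014,0,0],"twist": [0,0,0]},{"translation": [0.016,0,0],"twist": [0,0,0]},{"translation": [0.018,0,0],"twist": [0,0,0]},{"translation": [0.02,0,0],"twist": [0,0,0]}]'

```text
t: 30.5
ee_pos: [535.5, 183.0, 216.1]
orientation: [3.136, 0.022, 0.147]
ft_force: [-9.3, -0.8, 7.2]
width: 50.2
```

```bash
python3 m.py 14
```

```text
F [-9.15 -0.9   6.36] M [ 0.07  1.56 -0.01] [535.5 183.  216. ] q [ 0.32  0.61  1.88 -0.06  0.57  1.92] t 30.55
F [-9.56  0.08  7.42]
17.1 [500.6  28.1] railx -176.6
17.0 [ 529.7 -119.3] railx -149.3
17.1 [609.9 180.9] railx -65.3
17.3 [ 620.6 -261.5] railx -60.2
```

send_rows --commands '[{"translation": [0.003,0,0],"twist": [0,0,0]},{"translation": [0.006,0,0],"twist": [0,0,0]},{"translation": [0.009,0,0],"twist": [0,0,0]},{"translation": [0.012,0,0],"twist": [0,0,0]},{"translation": [0.015,0,0],"twist": [0,0,0]},{"translation": [0.018,0,0],"twist": [0,0,0]},{"translation": [0.02,0,0],"twist": [0,0,0]},{"translation": [0.022,0,0],"twist": [0,0,0]},{"translation": [0.024,0,0],"twist": [0,0,0]},{"translation": [0.026,0,0],"twist": [0,0,0]}]'

```text
t: 31.6
ee_pos: [538.0, 183.0, 216.1]
orientation: [3.136, 0.022, 0.146]
ft_force: [-10.0, 0.4, 6.7]
width: 49.7
```

send_rows --commands '[{"translation": [0.002,0,0],"twist": [0,0,0]},{"translation": [0.004,0,0],"twist": [0,0,0]},{"translation": [0.006,0,0],"twist": [0,0,0]},{"translation": [0.008,0,0],"twist": [0,0,0]},{"translation": [0.01,0,0],"twist": [0,0,0]},{"translation": [0.012,0,0],"twist": [0,0,0]},{"translation": [0.012,0,0],"twist": [0,0,0]},{"translation": [0.012,0,0],"twist": [0,0,0]},{"translation": [0.012,0,0],"twist": [0,0,0]},{"translation": [0.012,0,0],"twist": [0,0,0]}]'

```text
t: 32.6
ee_pos: [539.3, 183.0, 216.1]
orientation: [3.136, 0.022, 0.147]
ft_force: [-10.2, -0.1, 6.3]
width: 50.2
```

Not touching the rail yet, so I'll keep creeping.

send_rows --commands '[{"translation": [0.002,0,0],"twist": [0,0,0]},{"translation": [0.004,0,0],"twist": [0,0,0]},{"translation": [0.006,0,0],"twist": [0,0,0]},{"translation": [0.008,0,0],"twist": [0,0,0]},{"translation": [0.01,0,0],"twist": [0,0,0]},{"translation": [0.012,0,0],"twist": [0,0,0]},{"translation": [0.012,0,0],"twist": [0,0,0]},{"translation": [0.012,0,0],"twist": [0,0,0]},{"translation": [0.012,0,0],"twist": [0,0,0]},{"translation": [0.012,0,0],"twist": [0,0,0]}]'

```text
t: 33.6
ee_pos: [540.5, 183.0, 216.1]
orientation: [3.136, 0.022, 0.147]
ft_force: [-10.8, 0.3, 6.8]
width: 49.9
```

```bash
python3 m.py 15
```

```text
F [-9.89  0.18  5.94] M [ 0.06  1.59 -0.02] [540.5 183.  216. ] q [ 0.31  0.61  1.87 -0.06  0.57  1.92] t 33.65
F [-9.2  -0.07  7.35]
17.1 [500.6  28.5] railx -176.5
17.0 [ 530.2 -118.6] railx -148.8
17.3 [ 620.6 -261.5] railx -60.2
17.0 [616.  180.6] railx -59.3
```

send_rows --commands '[{"translation": [0.002,0,0],"twist": [0,0,0]},{"translation": [0.004,0,0],"twist": [0,0,0]},{"translation": [0.006,0,0],"twist": [0,0,0]},{"translation": [0.008,0,0],"twist": [0,0,0]},{"translation": [0.01,0,0],"twist": [0,0,0]},{"translation": [0.012,0,0],"twist": [0,0,0]},{"translation": [0.012,0,0],"twist": [0,0,0]},{"translation": [0.012,0,0],"twist": [0,0,0]},{"translation": [0.012,0,0],"twist": [0,0,0]},{"translation": [0.012,0,0],"twist": [0,0,0]}]'

```text
t: 34.7
ee_pos: [541.0, 183.0, 216.0]
orientation: [3.135, 0.022, 0.144]
ft_force: [-13.2, -0.3, 10.9]
width: 50.2
```

It moved only 0.5 of the 1.2 mm commanded and the force rose to 13 N, so it is in contact. I'll back off gently.

send_rows --commands '[{"translation": [-0.01,0,0],"twist": [0,0,0]},{"translation": [-0.02,0,0],"twist": [0,0,0]},{"translation": [-0.04,0,0],"twist": [0,0,0]},{"translation": [-0.1,0,0],"twist": [0,0,0]},{"translation": [-0.2,0,0],"twist": [0,0,0]},{"translation": [-0.35,0,0],"twist": [0,0,0]},{"translation": [-0.5,0,0],"twist": [0,0,0]},{"translation": [-0.7,0,0],"twist": [0,0,0]},{"translation": [-0.9,0,0],"twist": [0,0,0]},{"translation": [-1.0,0,0],"twist": [0,0,0]}]'

```text
t: 35.7
ee_pos: [442.0, 183.1, 216.6]
orientation: [3.137, 0.022, 0.155]
ft_force: [0.7, -0.4, -0.4]
width: 50.3
```

```bash
python3 m.py 16
python3 - <<'E'
from h import *
b=grab('scene','pics/scene16.png');a=load('pics/top16.npz')
cv2.imwrite('pics/v16.png',np.vstack([cv2.resize(a['img'][140:270,80:420,::-1],(760,290)),cv2.resize(b['img'][60:320,110:450,::-1],(400,306))[:, :].copy() if 0 else cv2.copyMakeBorder(cv2.resize(b['img'][60:320,110:450,::-1],(400,306)),0,0,180,180,0)]))
E
```

```text
F [-1.37 -0.17 -0.12] M [ 0.01  0.1  -0.  ] [441.3 183.  216.5] q [ 0.38  0.53  2.07 -0.08  0.45  2.01] t 35.75
F [ 0.06  0.05 -0.4 ]
17.1 [500.8  28.6] railx -176.4
17.0 [ 530.2 -119.1] railx -148.8
17.2 [ 621.2 -263.2] railx -59.6
17.3 [614.3 181.4] railx -60.9
```

View pics/v16.png

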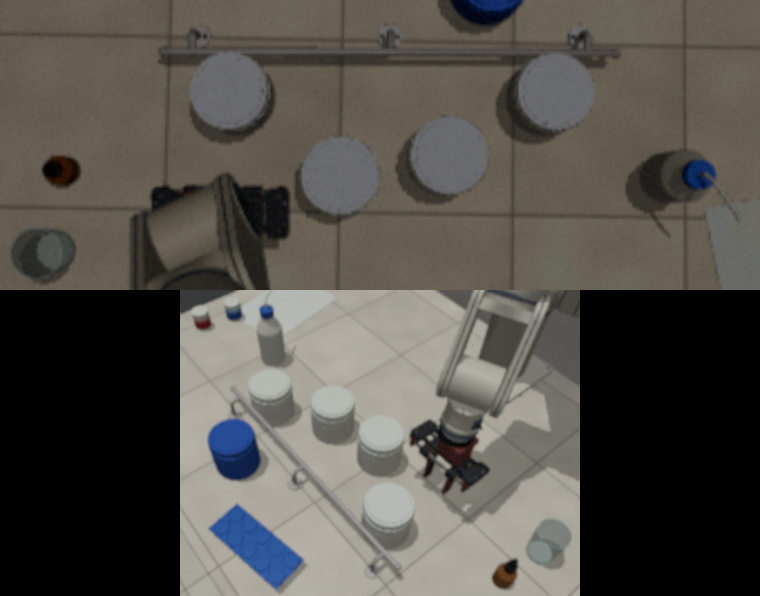

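The picture shows jar_1 at crop (230,92) and jar_4 at (555,92), both upright against the tube. The two light jars are just in front of where they started, and the dropper, beaker, wash bottle and blue jar are in place. I'm handing in.

```bash
python3 -c "
from workcell import ctrl
print(ctrl.close_job())"
```

```text
the job is handed in; nothing more can be done
None
```

The two full jars, jar_1 and jar_4, now rest against the guard rail, and the job is handed in at about 36 s of the 70 s allowed. I nudged all four jars: jar_1 and jar_4 took about 7–10 N to slide, while jar_2 and jar_3 took about 1–2 N. I left those two standing about 11 mm from where they started.

**Last checks:**
- **Jars at the rail:** the top camera puts them at rail x of about -61 mm (jar_1) and -60 mm (jar_4), good to about 2 mm. I stopped each push when the wrist force rose to about 13 N and the tool stalled on the rail.
- **Upright and undisturbed:** in the final pictures all four jars stand upright. The dropper, beaker, wash bottle and blue jar look unmoved, judged by eye only.

**What disagreed:** the full jars' pushing forces read above the stated 3–5.6 N. The fingers also pressed down on them with about 4–7 N, which added friction. I noticed this on the first nudge of jar_4, where the contact was too high on the wall, so I tilted the tool to push lower. That reduced the effect but did not remove it.

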